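Load a sample rack and latch the hold-down clamp

TASK

Load the long single-row sample rack into the lane of the loading dock, bare end first, flat on the plate between the rails and pushed fully home against the backstop. Then press the clamp's sprung lever, whose black pad is under the clear splash guard, all the way down until its detent holds it there by itself, clamping the rack. Let go of everything, keep the rack upright, and leave the other things on the bench where they are.

Things in the scene. Friction and masses are not known exactly. Their poses are not given: they have to be found in the camera images.
- rack_mid (a point): Long white single-row sample rack, loose, 175 to 350 g: 190 mm long (x), 30 wide (y); solid body 52 mm high, seven fixed tubes with grey caps up to 78 mm. Point: mid-length, mid-width, 39 mm above its foot. Grip the flat body sides across y. Tubes stand from 92 mm to its -x side to 51 mm to its +x side; the +x end is bare.
- rack_ledge (a point): Middle of the bare flat ledge on top of the rack at its +x end: 52 mm above the rack's foot, 75 mm towards +x from its centre. The ledge is 40 mm long. This end goes into the lane first, towards the backstop.
- dock_seat (a point): Where the rack's centre point lies when home in the fixed dock; x along the lane from its open front (robot side) to the backstop, y left, z up. White base plate, 335 x 240 x 10 mm, top 39 mm below this point, begins 107 mm before it. Two rails, 12 mm high, 37 mm apart, run from 100 mm before to 95 mm beyond it. The lane is open at front and above.
- backstop (a point): Centre of the robot-side face of the grey backstop at the lane's far end, 60 mm wide, 35 mm high above the plate. The rack's bare end touches it when home.
- guard_edge (a point): Middle of the lower front edge of the level clear splash guard (aluminium trim) over clamp and lever, 182 mm above dock_seat and 60 mm beyond it; same axes as the dock. The guard runs 116 mm to either side and 171 mm back, on two posts at its rear corners. It covers the lever: a vertical tool has no room there, one tilted some 35 to 40 degrees reaches in from the robot's side.
- lever_pad (a point): Centre of the top face of the black press pad (30 mm long, 50 wide, 10 thick) on the robot-side end of the clamp lever, 115 mm left of the lane. Lever up it is 35 mm behind the guard's front edge and 121 mm lower than it, its robot-side edge raised by 0.45 rad; lever down it is level, 30 mm behind that edge. Axes turn with the lever: as the dock's when up.
- clamp_hinge (a point): Point on the lever's hinge line in the lever's middle plane, fixed to the dock, same axes (hinge line along y), 65 mm above the plate. The pad's top centre moves about it on an arc of 105.7 mm radius on the robot's side.
- clamp (a joint): Clamp lever, rad: 0 up (its spring holds it there), 0.45 down on its stop; the pad sinks some 45 mm. It takes up to about 14 N at the pad near half travel, then less; past about 0.40 the over-centre detent snaps it to the stop and it stays by itself; released earlier it springs up. Its steel claw then lies 2.5 mm over a home rack's bare ledge; a rack the wrong way round blocks it.
- square_rack: Bystander, to be left where it is: short square rack of grey-capped tubes, 90 x 90 mm, 65 mm high, loose. Origin at the centre of its underside.
- amber_bottle: Bystander, to be left where it is: brown reagent bottle, 72 mm across, 150 mm tall, loose. Origin at the centre of its underside.
- beaker: Bystander, to be left where it is: glass beaker, 72 mm across, 90 mm tall, loose. Origin at the centre of its underside.
- wash_bottle: Bystander, to be left where it is: white plastic bottle, 66 mm across, 160 mm tall, loose. Origin at the centre of its underside.
- tip_box: Bystander, to be left where it is: blue pipette-tip box with clear lid, 120 x 85 mm, 65 mm high, loose. Origin at the centre of its underside.
- scanner: Bystander, to be left where it is: grey and black hand-held barcode scanner lying on its side, about 190 x 90 mm over all, 35 mm high, loose. Origin on its underside near the middle.
Things that resemble listed ones, but are neither listed nor needed, are in the scene too. What is shaped like the part that bears rack_mid but green is not meant.

How it is judged:
By the outcome, as a careful person would: the job done as asked, in the order asked, and still so for the second after the job is handed in, with the robot touching nothing.
It also fails if it takes over 45 s, if anything falls off the work surface, if the arm or the gripper's body presses on something with over 40 N, if the wrist force passes 120 N, or if a joint passes its speed limit or range.

ROBOT

A 6-joint arm with a two-finger parallel gripper is mounted at the origin on the work surface. World frame = base frame: x ahead of the robot, y to its left, z up, the work surface at z = 0. Lengths are in m, angles in rad, forces in N, time in s.
With the tool pointing down it reaches from about 0.35 to 0.775 m from the base axis. Payload 7.3 kg.
Tool frame: the origin (TCP) lies on the mounting face of the last link; the fingertips stand 178 mm ahead of it and the grasp point (between the pads) lies 159 mm ahead of it (robot.tcp_to_tips is the distance from the TCP to the fingertips, in m); z points along the fingers, y is the direction in which the jaws open and shut (so a half turn about z gives the same grasp; the last joint's range is limited). The gripper opens to 92 mm and grips with 3 to 60 N. Pads are 19 mm wide; open, the fingers measure 130 mm over their backs; the gripper's body (75 mm by 190 mm) begins 47 mm behind the grasp point.
Start: joints at [-1.465, 0.342, 1.524, -0, 1.275, -0.146], TCP at [0.131, -0.508, 0.405] pointing down, gripper open.
Joint ranges: [-2.53, 2.53], [-0.77, 2.02], [0.04, 2.7], [-1, 4.14], [0.28, 2.66], [-3.11, 3.11]. Speed limits (rad/s): [2.57, 2.57, 3.14, 3.14, 3.14, 3.14].

INTERFACE

Orientations are given as [roll, pitch, yaw] about the fixed x, y, z axes, in that order (R = Rz(yaw) Ry(pitch) Rx(roll)).
In Python, from cell import robot, viewer gives the robot as it stands.
- The arm moves only by the shell command python3 -m creep 'ROWS' [OPENING] [FORCE]. ROWS is JSON, a list that holds one entry, the list of rows, each a list of 6 numbers: the shift along the world's x, y, z in mm, then the turn, a rotation vector about the world's x, y, z in degrees. A call has 1 to 5 rows; each row shifts and turns the pose as measured when the row begins; what a row does not reach is not made up. A row lasts 1/12 s, in which the tool goes at most 41.7 mm and 7.16 degrees, less where a joint would pass 70% of its speed; a pose out of reach is approached as far as the arm can. A call with a gripper value outside its range is refused whole. OPENING is the closure, from -1 (fully open) to 1 (shut), set as the call begins (- or left out, the last holds). The fingers move at their own pace and stop on an object; FORCE is the grip in N (left out, the last holds). Time passes only in rows, so rows that do not move let the fingers close. It gives the time, the measured TCP pose, the force and the opening at its end, in the units of the state.
- robot.observe(): the state, without advancing time (a new reading comes with each control period).
- viewer.read_camera(name): name is "side" or "top" or "wrist"; returns the picture (400x640x3 uint8, blue, green, red); there is no depth.
- viewer.camera_model(name): a dict with "fx", "fy", "cx", "cy" (pixels), "pose" (4x4, takes a point from camera to world coordinates); the wrist camera has in their place "mount" (4x4, takes a point from camera to tool coordinates, whose origin is the TCP and whose axes are the flange's). Camera axes: x right, y up, looking along -z (the intrinsics and any distortion apply to the point x, -y, -z); pixel columns grow to the right and rows downward; lengths in m; the calibration is good to about 2 mm. A picture is of the moment at which its call begins: read the wrist's pose just before it. camera_model takes no time and is no camera call.
- robot.hand_in(): hands the job in, once; it reports no verdict.
The state is a dict: "time": time; "qpos": joint angles; "qvel": joint speeds; "joint_efforts": joint torques, N m; "tool_pos": TCP position; "tool_rot": TCP orientation; "contact_force": force on the tool from outside, world axes, zero at the start; "torque": the same for the moment, N m; "opening": finger opening in m.
Only numpy, scipy, OpenCV 4.12 (cv2) and the standard library are available. Lean on these libraries where they do the work, as an engineer would, in place of code of your own. Each camera call takes 0.05 s, during which the arm holds its last target. There are 200 camera calls.

## Working session

There is one attempt and no reset: what is moved stays moved. The work goes in short steps, Python scripts to look and compute and a shell command to move; the robot and the scene stay as the last step left them, time stands still between calls to the robot, and variables do not carry over. Pictures are saved under pics/ and viewed, about 8 in all and at most 12, crops included, and the job is handed in when it is done.

```bash
mkdir -p pics; ls; cat > h.py <<'E'
import numpy as np,cv2
from cell import robot,viewer
from scipy.spatial.transform import Rotation as R
def model(n,s=None):
    m=viewer.camera_model(n)
    if 'pose' in m: P=np.array(m['pose'])
    else:
        s=s or robot.observe(); T=np.eye(4); T[:3,3]=s['tool_pos']; T[:3,:3]=R.from_euler('xyz',s['tool_rot']).as_matrix(); P=T@np.array(m['mount'])
    return m,P
def ray(n,u,v,s=None):
    m,P=model(n,s); d=P[:3,:3]@np.array([(u-m['cx'])/m['fx'],-(v-m['cy'])/m['fy'],-1]); return P[:3,3],d
def plane(n,u,v,z,s=None):
    o,d=ray(n,u,v,s); return o+d*(z-o[2])/d[2]
def proj(n,p,s=None):
    m,P=model(n,s); c=np.linalg.inv(P)@np.r_[p,1]; return m['cx']-m['fx']*c[0]/c[2], m['cy']+m['fy']*c[1]/c[2]
def tri(n1,uv1,n2,uv2):
    a,d=ray(n1,*uv1); b,e=ray(n2,*uv2); t=np.linalg.lstsq(np.c_[d,-e],b-a,rcond=None)[0]
    p,q=a+d*t[0],b+e*t[1]; return (p+q)/2,np.linalg.norm(p-q)
E
python3 - <<'E'
from h import *
s=robot.observe(); print(s)
for n in ('top','side'):
    cv2.imwrite(f'pics/{n}0.png',viewer.read_camera(n)); m,P=model(n); print({k:v for k,v in m.items() if k!='pose'},P.round(3))
print(viewer.camera_model('wrist'))
E
```

```text
pics
{'time': 0.0, 'qpos': array([-1.46501271e+00,  3.42753290e-01,  1.52504342e+00,  3.03336743e-05,
        1.27540173e+00, -1.45998855e-01]), 'qvel': array([-0.00014919, -0.00086485,  0.0012901 , -0.00139068,  0.0012911 ,
       -0.00014451]), 'joint_efforts': array([-1.29796455e-03, -4.31247103e+01, -2.44223410e+01,  7.15252245e-02,
        5.58954547e-02, -1.22830161e-04]), 'tool_pos': array([ 0.13080503, -0.50830184,  0.40401966]), 'tool_rot': array([-3.14000817e+00, -2.62308380e-04,  2.51773406e-01]), 'contact_force': array([-0.29492567,  0.93093   ,  0.05742191]), 'torque': array([ 0.01645477, -0.00014515,  0.02217908]), 'opening': 0.09191379109500553}
{'fx': 518.0134734633491, 'fy': 518.0134734633491, 'cx': 317.8399813938398, 'cy': 192.54456141368735} [[-0.012  0.999 -0.052  0.412]
 [-1.    -0.012 -0.01  -0.002]
 [-0.011  0.052  0.999  1.875]
 [ 0.     0.     0.     1.   ]]
{'fx': 508.39842219469125, 'fy': 508.39842219469125, 'cx': 313.30369889791365, 'cy': 200.3021502709451} [[ 9.830e-01  1.040e-01 -1.490e-01  2.300e-01]
 [-1.820e-01  5.700e-01 -8.010e-01 -1.335e+00]
 [ 1.000e-03  8.150e-01  5.790e-01  1.106e+00]
 [ 0.000e+00  0.000e+00  0.000e+00  1.000e+00]]
{'fx': 322.89298922652426, 'fy': 322.89298922652426, 'cx': 315.24563482509427, 'cy': 198.86047841278037, 'mount': array([[ 7.26447128e-04,  9.54965396e-01,  2.96716305e-01,
         8.02692231e-02],
       [ 9.99999656e-01, -5.74658472e-04, -5.98780449e-04,
         4.58259077e-04],
       [-4.01304070e-04,  2.96716637e-01, -9.54965484e-01,
         2.07416225e-02],
       [ 0.00000000e+00,  0.00000000e+00,  0.00000000e+00,
         1.00000000e+00]])}
```

```bash
sleep 3; ls pics
```

```text
side0.png
top0.png
```

View pics/top0.png

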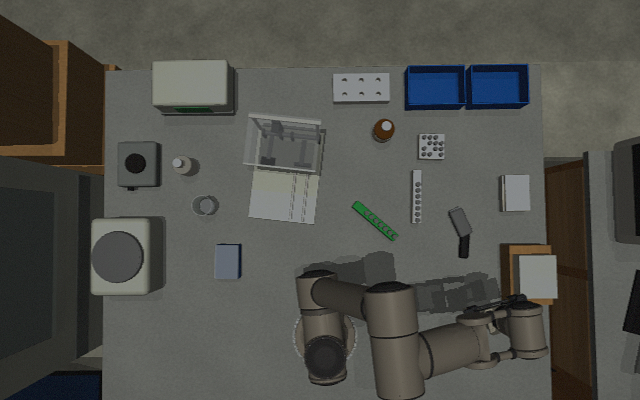

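View pics/side0.png

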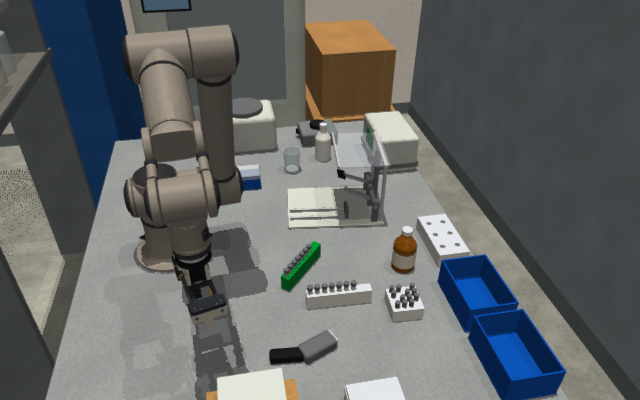

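The top view shows two single-row racks: a white one at (417,197), with its bare end up-image (+x), and a green one at (375,220), which is the decoy. The square rack at (431,147) and the white dotted tray at (360,87) could also be mistaken for it. I choose the white one at (417,197). The dock is at (285,170) with its lane at about (299,195). The side view agrees: white rack at (338,295) with its bare end to the right.

```bash
python3 - <<'E'
from h import *
t=cv2.imread('pics/top0.png')
c=t[105:245,235:450]; cv2.imwrite('pics/crop1.png',cv2.resize(c,None,fx=3.7,fy=3.7,interpolation=cv2.INTER_CUBIC))
s=cv2.imread('pics/side0.png'); c=s[120:240,270:420]; cv2.imwrite('pics/crop2.png',cv2.resize(c,None,fx=5,fy=5,interpolation=cv2.INTER_CUBIC))
m=cv2.inRange(t,(150,150,150),(255,255,255))
n,l,st,ce=cv2.connectedComponentsWithStats(m)
for i in range(1,n):
    if st[i,4]>40: print(st[i],ce[i].round(1), cv2.minAreaRect(np.argwhere(l==i)[:,::-1].astype(np.float32)))
E
```

```text
(no output)
```

View pics/crop1.png

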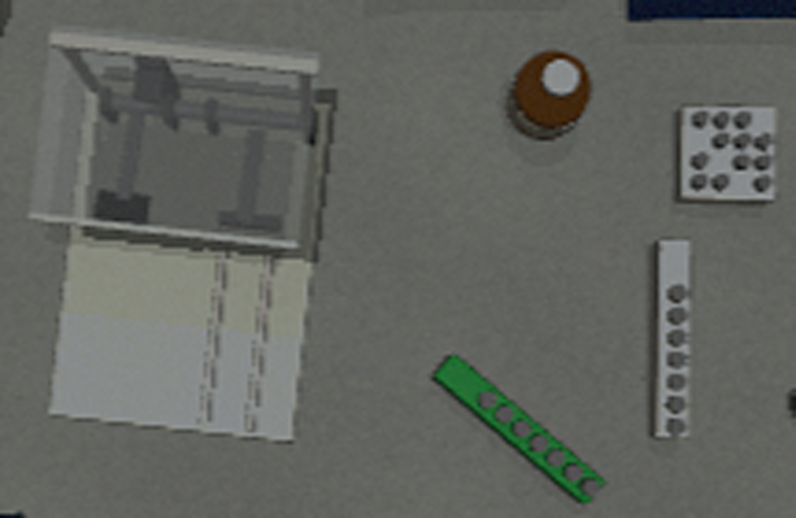

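View pics/crop2.png

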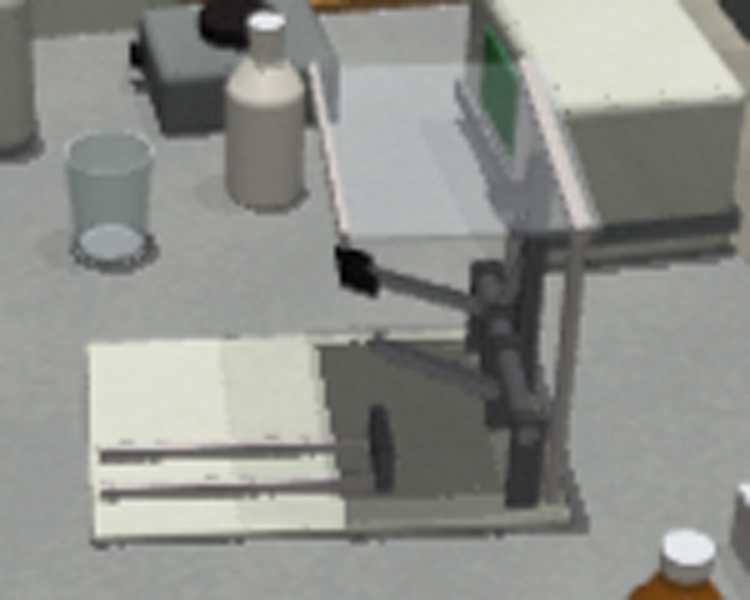

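The white rack at crop (673,340) has seven tubes and its bare end at the top, so the choice is confirmed. In crop1 the dock's rails run from (206,430) to (221,256) and from (251,432) to (267,258). The guard's front edge runs from (30,216) to (297,245). The lever pad is at about (122,205).

```bash
python3 - <<'E'
from h import *
T=lambda u,v,z: plane('top',235+(u+.5)/3.7-.5,105+(v+.5)/3.7-.5,z)
S=lambda u,v,z: plane('side',270+(u+.5)/5-.5,120+(v+.5)/5-.5,z)
p=lambda n,x: print(n,(1000*x).round(0))
d=lambda a,b: print('  yaw',np.degrees(np.arctan2((b-a)[1],(b-a)[0])).round(1),'len',(1000*np.linalg.norm(b-a)).round(0))
fl,fr=T(50,414,.01),T(292,440,.01); p('plate FL',fl);p('FR',fr); d(fr,fl)
a,b=T(206,430,.022),T(221,256,.022); p('railL',a);p('',b);d(a,b)
a2,b2=T(251,432,.022),T(267,258,.022); p('railR',a2);p('',b2);d(a2,b2)
g,h=T(30,216,.231),T(297,245,.231);p('guard',(g+h)/2);d(h,g)
p('pad',T(122,192,.11)); 
fl,fr=S(90,345,.01),S(96,540,.01);p('side plate FL',fl);p('FR',fr);d(fr,fl)
p('side backstop bottom', S(385,490,.01))
p('pad side',S(357,262,.11)); p('guard side L',S(345,237,.231)); p('guardR',S(590,225,.231))
t=cv2.imread('pics/top0.png')
# rack mask
def rect(img,x0,y0,x1,y1,lo):
    g=img[y0:y1,x0:x1].min(2); m=(g>lo).astype(np.uint8); n,l,st,ce=cv2.connectedComponentsWithStats(m); i=1+st[1:,4].argmax()
    q=np.argwhere(l==i)[:,::-1].astype(np.float32)+[x0,y0]; return cv2.boxPoints(cv2.minAreaRect(q.astype(np.float32)))
print(t[180,417],t[180,430],t[175,412:424,0])
for q in rect(t,400,160,432,230,125): p('rack top corner',plane('top',*q,.052))
E
```

```text
plate FL [427. 269.  10.]
FR [399.  34.  10.]
  yaw 83.2 len 237.0
railL [410. 116.  22.]
 [578. 100.  22.]
  yaw -5.5 len 169.0
railR [407.  73.  22.]
 [576.  56.  22.]
  yaw -5.9 len 169.0
guard [582. 138. 231.]
  yaw 83.0 len 232.0
pad [631. 186. 110.]
side plate FL [429. 275.  10.]
FR [399.  36.  10.]
  yaw 82.9 len 241.0
side backstop bottom [609.  55.  10.]
pad side [619. 201. 110.]
guard side L [571.  45. 231.]
guardR [733.  31. 231.]
[142 140 137] [ 98 105 102] [ 44 125 144 141 141 141 140 141 144 105  87  95]
rack top corner [ 584. -320.   52.]
rack top corner [ 583. -345.   52.]
rack top corner [ 400. -341.   52.]
rack top corner [ 401. -316.   52.]
```

```bash
for i in 1 2 3 4; do python3 -m creep '[[[14.6,7.7,-4,0,0,7.15],[14.6,7.7,-4,0,0,7.15],[14.6,7.7,-4,0,0,7.15],[14.6,7.7,-4,0,0,7.15],[14.6,7.7,-4,0,0,7.15]]]' -1 | tail -3; done
```

```text
tool_rot: [-3.139, -0.0, 0.88]
contact_force: [0.3, -0.4, -0.2]
opening: 0.0917
tool_rot: [-3.136, -0.004, 1.505]
contact_force: [-0.2, 0.4, 0.3]
opening: 0.0919
tool_rot: [-3.135, -0.008, 2.13]
contact_force: [0.4, -0.5, -0.1]
opening: 0.0915
tool_rot: [-3.136, -0.012, 2.755]
contact_force: [-0.5, 0.4, -0.2]
opening: 0.0919
```

```bash
python3 -m creep '[[[14.6,7.7,-4,0,0,7],[14.6,7.7,-4,0,0,7],[14.6,7.7,-4,0,0,7],[0,0,0,0,0,0]]]' -1
python3 - <<'E'
from h import *
s=robot.observe(); im=viewer.read_camera('wrist'); cv2.imwrite('pics/w1.png',im); print(s['tool_pos'],s['tool_rot'])
for x,y in ((584,-332.5),(400,-328.5)): print(proj('wrist',[x/1000,y/1000,.052],s))
E
```

```text
time: 2.1
tool_pos: [0.4797, -0.3193, 0.298]
tool_rot: [-3.139, -0.015, 3.137]
contact_force: [-0.9, -0.4, 0.0]
opening: 0.092
[ 0.47966645 -0.31925205  0.29799651] [-3.13928416 -0.0151656   3.13743701]
(np.float64(301.1244697139444), np.float64(335.2215585393318))
(np.float64(302.762322883921), np.float64(105.8776930272167))
```

View pics/w1.png

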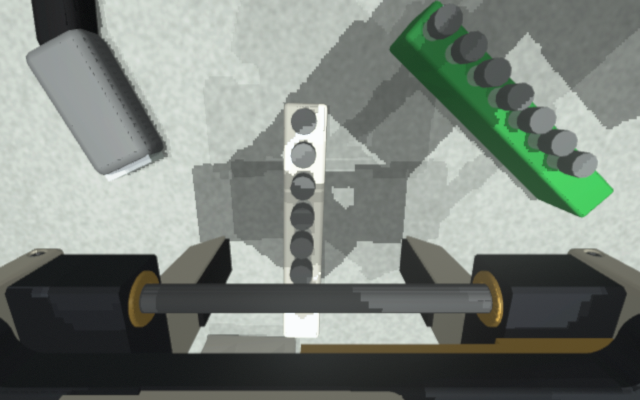

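The wrist view shows the white rack at columns 284–327, with its tube end at row 104 and bare end at row 337. The jaws are centred near column 315, straddling it. The green decoy is at the right and clear.

```bash
python3 - <<'E'
from h import *
s=robot.observe()
for q in ((286,104),(325,104),(285,250),(321,250),(284,337),(319,337)): print(q,(plane('wrist',*q,.052,s)*1000).round(1))
E
```

```text
(286, 104) [ 397.5 -339.9   52. ]
(325, 104) [ 397.7 -313.6   52. ]
(285, 250) [ 504.9 -344.4   52. ]
(321, 250) [ 505.2 -316.8   52. ]
(284, 337) [ 584.5 -348.1   52. ]
(319, 337) [ 584.7 -318.8   52. ]
```

```bash
python3 -m creep '[[[-7,-5,-20,0,-0.9,-1.8],[-7,-5,-25,0,0,0],[0,0,-25,0,0,0],[0,0,-25,0,0,0],[0,0,-5,0,0,0]]]' -1
python3 -m creep '[[[0,0,0,0,0,0],[0,0,0,0,0,0],[0,0,0,0,0,0],[0,0,0,0,0,0],[0,0,0,0,0,0]]]' 1 40
```

```text
time: 2.57
tool_pos: [0.4618, -0.332, 0.198]
tool_rot: [-3.135, 0.004, 3.082]
contact_force: [-1.3, 0.6, 0.6]
opening: 0.0916
time: 2.98
tool_pos: [0.4609, -0.3339, 0.201]
tool_rot: [-3.133, 0.005, 3.074]
contact_force: [0.3, 1.2, 0.1]
opening: 0.0635
```

```bash
python3 -m creep '[[[0,0,-2,0,0,1.5],[0,0,0,0,0,0],[0,0,0,0,0,0],[0,0,0,0,0,0],[0,0,0,0,0,0]]]' 1 40
python3 -m creep '[[[0,0,0,0,0,0],[0,0,0,0,0,0],[0,0,0,0,0,0],[0,0,0,0,0,0]]]' 1 40
```

```text
time: 3.4
tool_pos: [0.4618, -0.3339, 0.203]
tool_rot: [-3.13, 0.01, 3.1]
contact_force: [-1.8, 5.0, 9.1]
opening: 0.0301
time: 3.73
tool_pos: [0.4619, -0.3338, 0.203]
tool_rot: [-3.13, 0.01, 3.099]
contact_force: [0.2, 1.5, -0.2]
opening: 0.0297
```

```bash
python3 -m creep '[[[0,0,30,0,0,0],[0,0,38,0,0,0],[0,0,38,0,0,0],[0,20,5,0,0,-1],[1,37,0,0,0,-1]]]' 1 40
python3 -m creep '[[[1,38,0,0,0,-1],[1,38,0,0,0,-1],[1,38,0,0,0,0],[1,38,0,0,0,0],[1,38,0,0,0,0]]]' 1 40
python3 -m creep '[[[1,38,0,0,0,0],[0,10,0,0,0,0],[0,0,0,0,0,0]]]' 1 40
python3 - <<'E'
from h import *
s=robot.observe(); im=viewer.read_camera('wrist'); cv2.imwrite('pics/w2.png',im); np.save('s2.npy',np.r_[s['tool_pos'],s['tool_rot']]); print(s['tool_pos'],s['tool_rot'])
E
```

```text
time: 4.15
tool_pos: [0.4613, -0.2801, 0.3151]
tool_rot: [-3.132, 0.006, 3.057]
contact_force: [-0.0, 0.5, -2.1]
opening: 0.03
time: 4.57
tool_pos: [0.4646, -0.0848, 0.3165]
tool_rot: [-3.129, 0.01, 3.012]
contact_force: [0.7, 0.7, -2.2]
opening: 0.0301
time: 4.82
tool_pos: [0.4639, -0.0285, 0.3162]
tool_rot: [-3.131, 0.008, 3.018]
contact_force: [-0.9, 0.6, -2.2]
opening: 0.0297
[ 0.46388182 -0.02845533  0.31617074] [-3.13110624  0.0078759   3.01796185]
```

View pics/w2.png

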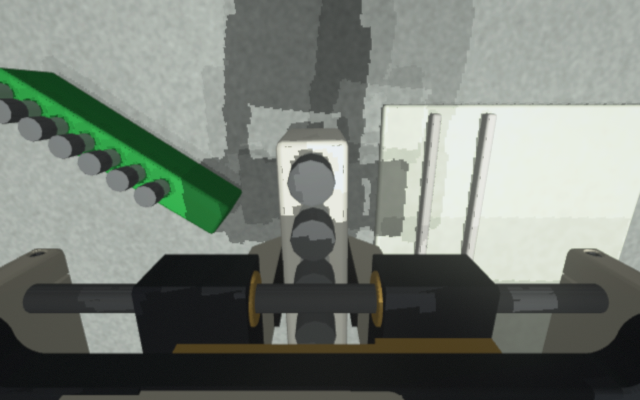

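The wrist view shows the held rack centred at column 313. The plate's front edge is near row 104, starting at (383,104), and the rails run (434,114)→(422,255) and (489,114)→(470,253). I'll zoom in on the rails.

```bash
python3 - <<'E'
import cv2
im=cv2.imread('pics/w2.png'); g=im[:,:,1]
for v in (113,120,160,200,240): print(v,list(g[v,414:440]),list(g[v,462:500]))
print(g[96:122,550],g[96:122,434],g[96:122,489])
cv2.imwrite('pics/w2c.png',cv2.resize(im[95:265,375:515],None,fx=3.5,fy=3.5,interpolation=cv2.INTER_NEAREST))
E
```

```text
113 [np.uint8(235), np.uint8(235), np.uint8(235), np.uint8(235), np.uint8(235), np.uint8(236), np.uint8(235), np.uint8(235), np.uint8(236), np.uint8(236), np.uint8(239), np.uint8(239), np.uint8(239), np.uint8(235), np.uint8(224), np.uint8(199), np.uint8(155), np.uint8(133), np.uint8(156), np.uint8(161), np.uint8(163), np.uint8(166), np.uint8(169), np.uint8(178), np.uint8(189), np.uint8(202)] [np.uint8(239), np.uint8(239), np.uint8(239), np.uint8(239), np.uint8(239), np.uint8(239), np.uint8(239), np.uint8(239), np.uint8(239), np.uint8(239), np.uint8(239), np.uint8(239), np.uint8(239), np.uint8(239), np.uint8(239), np.uint8(239), np.uint8(239), np.uint8(237), np.uint8(229), np.uint8(205), np.uint8(194), np.uint8(187), np.uint8(182), np.uint8(166), np.uint8(138), np.uint8(150), np.uint8(177), np.uint8(182), np.uint8(187), np.uint8(195), np.uint8(199), np.uint8(205), np.uint8(218), np.uint8(229), np.uint8(237), np.uint8(239), np.uint8(239), np.uint8(239)]
120 [np.uint8(235), np.uint8(234), np.uint8(234), np.uint8(235), np.uint8(235), np.uint8(235), np.uint8(235), np.uint8(237), np.uint8(
[... 3336 characters left out ...]
20), np.uint8(214), np.uint8(215), np.uint8(229), np.uint8(231), np.uint8(230), np.uint8(229), np.uint8(229), np.uint8(229), np.uint8(229), np.uint8(230), np.uint8(230), np.uint8(231), np.uint8(230), np.uint8(231), np.uint8(230), np.uint8(231), np.uint8(231), np.uint8(231), np.uint8(230), np.uint8(229), np.uint8(230), np.uint8(229), np.uint8(229), np.uint8(229), np.uint8(229)]
[185 184 183 183 183 181 174 148 151 198 225 235 238 238 238 238 238 238
 238 238 238 238 238 239 238 239] [162 161 160 157 156 153 147 143 141 174 202 219 225 221 217 217 211 163
 153 177 190 196 198 200 202 204] [181 180 179 178 177 177 173 169 169 199 224 235 238 239 239 237 232 182
 168 193 207 212 197 189 210 222]
```

View pics/w2c.png

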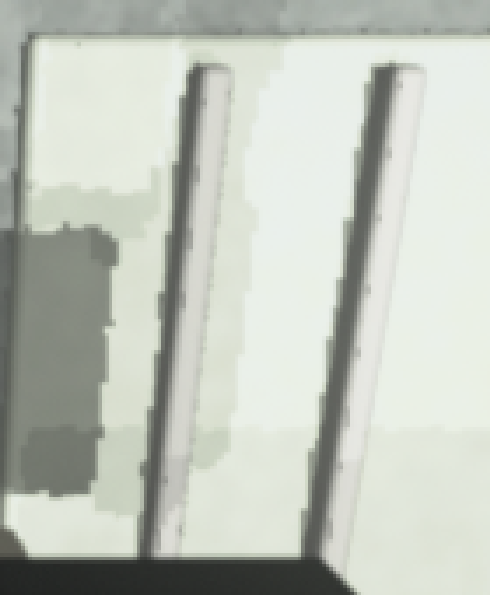

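The zoom shows both rail tops, with their dark -y faces at the left. Their front ends are at about row 114, and the plate's front edge is at row 104.5.

```bash
python3 - <<'E'
from h import *
a=np.load('s2.npy'); s=dict(tool_pos=a[:3],tool_rot=a[3:])
W=lambda u,v,z: plane('wrist',u,v,z,s)*1000
rows=[120,160,200,240]; Ri=[440.3,436.5,432.6,427.5]; Li=[486.8,480.3,474.5,468.3]
A=np.array([W(u,v,.022) for u,v in zip(Ri,rows)]); B=np.array([W(u,v,.022) for u,v in zip(Li,rows)])
C=(A+B)/2; print(A.round(1)[:,:2],B.round(1)[:,:2]); 
for X in (A,B,C): k=np.polyfit(X[:,0],X[:,1],1); print('yaw',np.degrees(np.arctan(k[0])),'y at 410',np.polyval(k,410))
f1,f2=W(383,104.3,.01),W(620,105.5,.01); print('front',f1,f2,np.degrees(np.arctan2((f2-f1)[1],(f2-f1)[0])))
print('rail front',W(434,113.5,.022),W(489,113.5,.022))
print('rack end',W(281,141,.165),W(347,141,.165))
o=R.from_euler('xyz',s['tool_rot']).as_matrix(); print('grasp pt',(s['tool_pos']+.159*o[:,2])*1000, 'jaw dir',o[:,1],'z',o[:,2])
E
```

```text
[[415.   77.2]
 [448.   73.8]
 [483.5  70. ]
 [521.9  64.9]] [[419.6 114.8]
 [452.4 110.6]
 [487.9 106.6]
 [526.3 102. ]]
yaw -6.532671154981437 y at 410 77.99368230020161
yaw -6.803593884452048 y at 410 115.81835005631936
yaw -6.668158354425468 y at 410 96.90064912051851
front [397.48560741  33.63673357  10.        ] [422.75407603 230.60000261  10.        ] 82.68944180744157
rail front [409.19022427  72.13134522  22.        ] [414.63239138 116.35818708  22.        ]
rack end [399.24673738 -36.35719422 165.        ] [402.44140318 -10.20293923 165.        ]
grasp pt [464.91883862 -30.26432493 157.18441655] jaw dir [ 0.12339128  0.99230269 -0.01048589] z [ 0.00652216 -0.01137735 -0.99991401]
```

```bash
python3 -m creep '[[[-13,31,0,0,0,0.3],[-13,32,0,0,0,0],[-13,32,-5,0,0,0],[-13,31,-25,0,0,0],[0,0,-25,0,0,0]]]' 1 40
python3 -m creep '[[[0,0,-20,0,0,0],[0,0,0,0,0,0]]]' 1 40
cat > lane.py <<'E'
from h import *
s=robot.observe(); o=R.from_euler('xyz',s['tool_rot']).as_matrix(); g=(np.array(s['tool_pos'])+.159*o[:,2])*1000
d=np.array([np.cos(.1187),-np.sin(.1187)]); n=np.array([-d[1],d[0]]); q=g[:2]-[511.5,84.8]
print('gp',g.round(1),'along',(q@d).round(1),'lateral',(q@n).round(1),'yaw err deg',np.degrees(s['tool_rot'][2]-3.023).round(2),'TCPz',s['tool_pos'][2],'F',s['contact_force'])
E
python3 lane.py
```

```text
time: 5.28
tool_pos: [0.414, 0.0942, 0.2638]
tool_rot: [-3.13, 0.022, 3.013]
contact_force: [-1.7, -0.8, -1.9]
opening: 0.0298
time: 5.45
tool_pos: [0.4129, 0.0938, 0.2404]
tool_rot: [-3.129, 0.018, 3.014]
contact_force: [-1.7, 0.0, -2.1]
opening: 0.0298
gp [415.5  91.4  81.4] along -96.1 lateral -4.8 yaw err deg -0.51 TCPz 0.24035077232055585 F [-1.73894773  0.03019254 -2.09993564]
```

```bash
python3 -m creep '[[[0,4.5,-8,0,0.45,0.5],[0,0,0,0,0,0]]]' 1 40; python3 lane.py
python3 - <<'E'
from h import *
im=viewer.read_camera('side'); cv2.imwrite('pics/s3.png',cv2.resize(im[170:250,240:380],None,fx=5.5,fy=5.5,interpolation=cv2.INTER_CUBIC))
E
```

```text
time: 5.62
tool_pos: [0.414, 0.0967, 0.2321]
tool_rot: [-3.128, 0.009, 3.021]
contact_force: [-0.0, -0.3, -0.7]
opening: 0.0296
gp [415.2  94.3  73.1] along -96.8 lateral -2.0 yaw err deg -0.12 TCPz 0.23209170631478587 F [-0.00716736 -0.305312   -0.65197664]
```

View pics/s3.png

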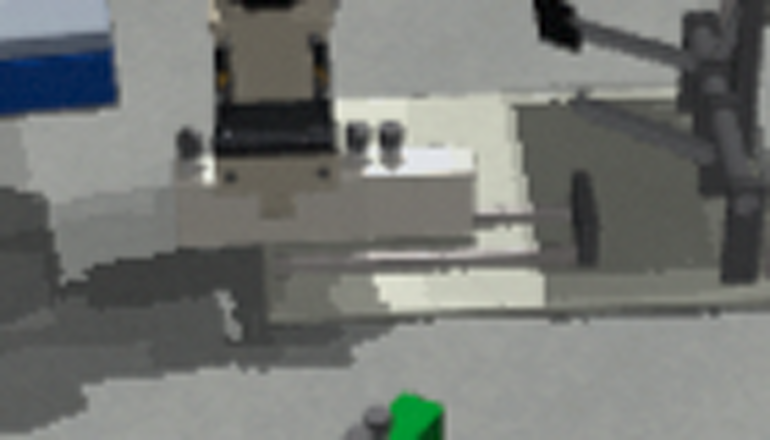

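The side crop shows the rack level and hovering over the lane, its bare end at (473,200) towards the backstop at (585,215). The right rail runs just in front at row 258.

```bash
python3 -m creep '[[[0.2,2.2,-8,0,0,0.1],[0,0,-6,0,0,0],[0,0,0,0,0,0]]]' 1 40; python3 lane.py;python3 -m creep '[[[0,0,-4,0,0,0]]]' 1 40; python3 lane.py
```

```text
time: 5.92
tool_pos: [0.4167, 0.0976, 0.2199]
tool_rot: [-3.129, 0.017, 3.02]
contact_force: [-0.4, -0.7, -2.3]
opening: 0.0298
gp [419.1  95.2  60.9] along -93.0 lateral -0.6 yaw err deg -0.17 TCPz 0.2198978236258016 F [-0.42336962 -0.71575077 -2.27229563]
time: 6.0
tool_pos: [0.4172, 0.0975, 0.2163]
tool_rot: [-3.129, 0.018, 3.02]
contact_force: [-0.3, -0.9, -2.3]
opening: 0.0302
gp [419.8  95.1  57.3] along -92.2 lateral -0.6 yaw err deg -0.19 TCPz 0.21626642943880595 F [-0.31153924 -0.88000128 -2.3010829 ]
```

```bash
python3 -m creep '[[[0,0.4,-2,0,0.5,0.1],[0,0,-2,0,0,0]]]' 1 40; python3 lane.py; python3 -m creep '[[[0,0.3,-2,0,0,0]]]' 1 40; python3 lane.py
```

```text
time: 6.17
tool_pos: [0.4172, 0.0977, 0.2128]
tool_rot: [-3.128, 0.009, 3.021]
contact_force: [-13.1, -0.8, 51.5]
opening: 0.0297
gp [418.4  95.3  53.8] along -93.7 lateral -0.6 yaw err deg -0.09 TCPz 0.21278902159643043 F [-13.08519998  -0.78600548  51.47712377]
time: 6.25
tool_pos: [0.4171, 0.0979, 0.2128]
tool_rot: [-3.127, 0.01, 3.022]
contact_force: [-14.0, -5.2, 49.8]
opening: 0.0297
gp [418.4  95.4  53.8] along -93.7 lateral -0.5 yaw err deg -0.07 TCPz 0.21281250825454345 F [-13.96595165  -5.23495114  49.75630194]
```

```bash
python3 -m creep '[[[0,0,1,0,0,0]]]' 1 40;python3 lane.py; python3 -m creep '[[[9.9,-1,0.3,0,0,0],[9.9,-1,0,0,0,0],[9.9,-1,0,0,0,0]]]' 1 40; python3 lane.py
```

```text
time: 6.33
tool_pos: [0.4172, 0.0979, 0.2147]
tool_rot: [-3.127, 0.011, 3.022]
contact_force: [0.6, -0.3, -2.4]
opening: 0.03
gp [418.6  95.4  55.7] along -93.5 lateral -0.5 yaw err deg -0.06 TCPz 0.21471465731502234 F [ 0.64912026 -0.33626782 -2.40613123]
time: 6.58
tool_pos: [0.4464, 0.095, 0.216]
tool_rot: [-3.127, 0.01, 3.023]
contact_force: [-0.2, 0.1, -2.4]
opening: 0.0298
gp [447.7  92.6  57. ] along -64.3 lateral 0.1 yaw err deg 0.0 TCPz 0.21600556741819285 F [-0.20354058  0.13975878 -2.388644  ]
```

```bash
python3 -m creep '[[[9.9,-1.2,-0.5,0,0,0],[8,-1,-0.5,0,0,0],[6,-0.7,0,0,0,0]]]' 1 40; python3 lane.py; python3 -m creep '[[[4,-0.5,-0.5,0,0,0],[3,-0.4,0,0,0,0]]]' 1 40; python3 lane.py
```

```text
time: 6.83
tool_pos: [0.4732, 0.0919, 0.2148]
tool_rot: [-3.127, 0.011, 3.023]
contact_force: [0.4, -0.2, -3.0]
opening: 0.03
gp [474.6  89.4  55.8] along -37.2 lateral 0.2 yaw err deg 0.01 TCPz 0.21479820283075218 F [ 0.38435575 -0.15424441 -3.02354204]
time: 7.0
tool_pos: [0.4806, 0.0909, 0.2135]
tool_rot: [-3.127, 0.007, 3.023]
contact_force: [-10.6, 1.9, 1.9]
opening: 0.0298
gp [481.4  88.4  54.6] along -30.3 lateral 0.0 yaw err deg -0.01 TCPz 0.2135411622047834 F [-10.60503988   1.93255966   1.86929014]
```

```bash
python3 -m creep '[[[0,0,-1,0,0,0],[1.5,-0.2,0,0,0,0]]]' 1 40; python3 lane.py
```

```text
time: 7.17
tool_pos: [0.4813, 0.0908, 0.2131]
tool_rot: [-3.126, 0.003, 3.023]
contact_force: [-7.7, 1.6, 3.3]
opening: 0.0296
gp [481.4  88.3  54.1] along -30.3 lateral -0.0 yaw err deg -0.02 TCPz 0.2130842386202736 F [-7.7250257   1.57821929  3.2620512 ]
```

```bash
python3 -m creep '[[[0,0,0,0,0,0],[0,0,0,0,0,0],[0,0,0,0,0,0],[0,0,0,0,0,0],[0,0,0,0,0,0]]]' -1 40; python3 lane.py
```

```text
time: 7.58
tool_pos: [0.4815, 0.0909, 0.2137]
tool_rot: [-3.127, 0.005, 3.023]
contact_force: [0.8, 0.1, 0.1]
opening: 0.0584
gp [482.   88.4  54.7] along -29.8 lateral 0.1 yaw err deg 0.0 TCPz 0.21368164179444868 F [0.81525649 0.05434015 0.10769109]
```

```bash
python3 -m creep '[[[0,0,15,0,0,0],[0,0,35,0,0,0],[0,0,38,0,0,0],[-7,10,23,0,0,0],[-7,28,0,0,0,0]]]' -1 40; python3 lane.py
python3 -m creep '[[[-7,28,0,0,0,0],[-7,28,0,0,0,0],[0,28,0,-0.75,-6.2,0],[0,0,0,-0.75,-6.2,0],[0,0,0,-0.75,-6.2,0]]]' 1 40; python3 lane.py
```

```text
time: 8.0
tool_pos: [0.4674, 0.1265, 0.3274]
tool_rot: [-3.125, 0.001, 3.019]
contact_force: [1.5, 0.7, 0.3]
opening: 0.0902
gp [467.2 123.9 168.4] along -48.6 lateral 33.6 yaw err deg -0.26 TCPz 0.3273829438280792 F [1.49114707 0.70972869 0.28558989]
time: 8.42
tool_pos: [0.4529, 0.2169, 0.3313]
tool_rot: [-3.135, 0.345, 3.017]
contact_force: [-0.5, -1.5, -1.7]
opening: 0.0633
gp [506.1 209.1 181.7] along -20.1 lateral 122.8 yaw err deg -0.36 TCPz 0.3313415081323063 F [-0.48133129 -1.48012866 -1.65470549]
```

```bash
python3 -m creep '[[[0,0,0,-0.75,-6.2,0],[0,0,0,-0.75,-6.2,0],[0,0,0,-0.75,-6.2,0],[0,0,0,0,0,0]]]' 1 40
cat > tilt.py <<'E'
from h import *
s=robot.observe(); o=R.from_euler('xyz',s['tool_rot']).as_matrix(); p=np.array(s['tool_pos'])*1000
d=np.array([np.cos(.1187),-np.sin(.1187),0]); n=np.array([-d[1],d[0],0]); M=np.array([d,n,[0,0,1]]); s0=np.array([511.5,84.8,0])
z=M@o[:,2]; x=M@o[:,0]; t=M@(p-s0)+178*z; c=t+9.5*x
print('tilt',np.degrees(np.arctan2(z[0],-z[2])).round(1),'side',np.degrees(z[1]).round(1),'yaw(jaw along)',np.degrees((M@o[:,1])[0]).round(1),'tip',t.round(1),'low corner',c.round(1))
a,b=t-66*z-37.5*x,t-178*z-37.5*x; k=(231-a[2])/(b[2]-a[2]); print('front face at z231: along',(a+(b-a)*k)[0].round(1),'F',s['contact_force'].round(1),'t',s['time'],s['opening'],s['qpos'].round(2))
E
python3 tilt.py
python3 - <<'E'
from h import *
im=viewer.read_camera('side'); cv2.imwrite('pics/s4.png',cv2.resize(im[120:250,250:400],None,fx=4.5,fy=4.5,interpolation=cv2.INTER_CUBIC))
E
```

```text
time: 8.75
tool_pos: [0.4515, 0.2185, 0.3319]
tool_rot: [-3.137, 0.656, 3.021]
contact_force: [-0.6, 0.3, 0.3]
opening: 0.0366
tilt 37.6 side -0.3 yaw(jaw along) 0.3 tip [ 33.1 124.6 190.8] low corner [ 25.6 124.6 185. ]
front face at z231: along 49.5 F [-0.6  0.3  0.3] t 8.75 0.03657605353842065 [ 0.38  0.3   1.91 -0.75  0.45 -0.46]
```

View pics/s4.png

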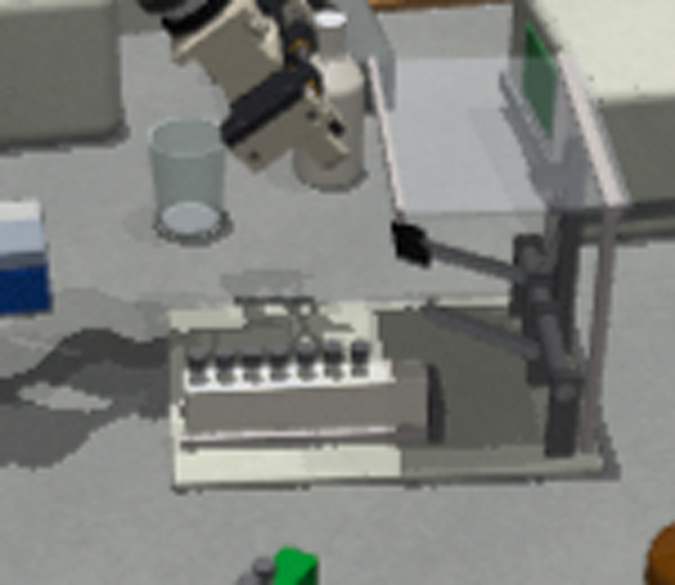

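The side crop shows the rack home between the rails, its bare end against the grey backstop at (435,400) and its tubes upright. The tilted gripper is in front of the guard, with the black pad at (410,243) below the guard's front edge.

```bash
python3 -m creep '[[[0,-6,-25,-0.3,-2.4,0],[13,-2,-20,0,0,0],[20,-2.5,-13,0,0,0],[0,0,0,0,0,0]]]' 1 40; python3 tilt.py
```

```text
time: 9.13
tool_pos: [0.4878, 0.2087, 0.2825]
tool_rot: [-3.14, 0.675, 3.011]
contact_force: [1.0, -1.1, 0.1]
opening: 0.0057
tilt 38.7 side -0.5 yaw(jaw along) 0.8 tip [ 73.  118.6 143.5] low corner [ 65.6 118.7 137.6]
front face at z231: along 51.0 F [ 1.  -1.1  0.1] t 9.1333 0.005719201934741828 [ 0.33  0.42  1.9  -0.98  0.35 -0.24]
```

```bash
python3 -m creep '[[[10,-5,-9,0.1,0.8,-0.5]]]' 1 40; python3 tilt.py;  python3 -m creep '[[[9,-2,-5,0,0,0]]]' 1 40; python3 tilt.py
```

```text
time: 9.22
tool_pos: [0.4977, 0.2038, 0.2738]
tool_rot: [-3.14, 0.659, 3.001]
contact_force: [0.6, 0.4, 0.4]
opening: 0.0018
tilt 37.8 side -0.9 yaw(jaw along) 1.3 tip [ 81.2 113.8 133.1] low corner [ 73.7 114.  127.3]
front face at z231: along 52.8 F [0.6 0.4 0.4] t 9.2167 0.0018106617080920228 [ 0.32  0.44  1.89 -0.95  0.34 -0.27]
time: 9.3
tool_pos: [0.5073, 0.2011, 0.2681]
tool_rot: [-3.138, 0.657, 3.0]
contact_force: [-0.3, -0.3, 0.1]
opening: 0.0002
tilt 37.6 side -1.0 yaw(jaw along) 1.4 tip [ 90.7 111.9 127.2] low corner [ 83.1 112.1 121.4]
front face at z231: along 58.0 F [-0.3 -0.3  0.1] t 9.3 0.0001659157525520388 [ 0.31  0.46  1.87 -0.95  0.33 -0.28]
```

```bash
python3 -m creep '[[[1,0,-6,0,0,0.6],[2,0,-6,0,0,0]]]' 1 40; python3 tilt.py
python3 - <<'E'
from h import *
im=viewer.read_camera('side'); cv2.imwrite('pics/s5.png',cv2.resize(im[120:250,280:400],None,fx=4.5,fy=4.5,interpolation=cv2.INTER_CUBIC))
E
```

```text
time: 9.47
tool_pos: [0.5126, 0.2006, 0.2574]
tool_rot: [-3.139, 0.656, 3.009]
contact_force: [-2.3, 0.6, 6.3]
opening: -0.0001
tilt 37.6 side -0.6 yaw(jaw along) 0.9 tip [ 96.  113.1 116.4] low corner [ 88.5 113.2 110.6]
front face at z231: along 55.1 F [-2.3  0.6  6.3] t 9.4667 -7.86925048485049e-05 [ 0.3   0.49  1.87 -1.    0.31 -0.25]
```

View pics/s5.png

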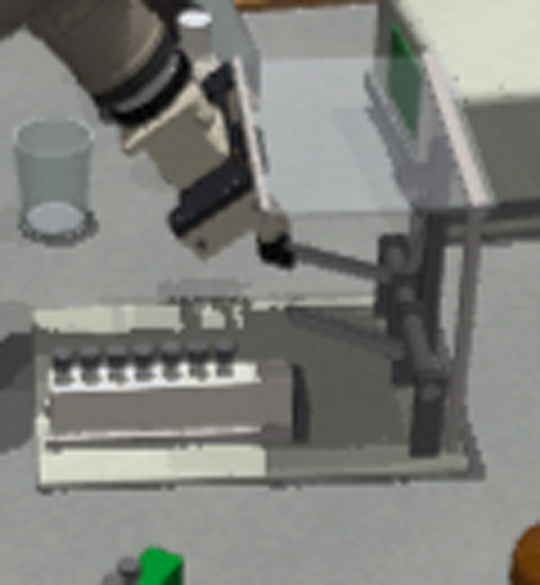

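The side crop shows the fingertip resting on the black pad at (275,245), under the guard's front edge. The gripper body is clear of the guard and the force is 6 N.

```bash
python3 -m creep '[[[2.6,-0.3,-5,0.2,1.5,0],[2.6,-0.3,-6,0.14,1.2,0]]]' 1 40; python3 tilt.py;  python3 -m creep '[[[2.6,-0.3,-6.5,0.14,1.2,0],[2.6,-0.3,-6.5,0.14,1.2,0]]]' 1 40; python3 tilt.py
```

```text
time: 9.68
tool_pos: [0.5189, 0.2004, 0.2488]
tool_rot: [-3.141, 0.613, 3.008]
contact_force: [-4.1, -0.9, 11.2]
opening: 0.0004
tilt 35.1 side -0.5 yaw(jaw along) 0.9 tip [ 96.1 114.1 103.2] low corner [ 88.3 114.2  97.8]
front face at z231: along 52.1 F [-4.1 -0.9 11.2] t 9.6833 0.0003640114645805207 [ 0.29  0.51  1.85 -0.86  0.32 -0.39]
time: 9.85
tool_pos: [0.5249, 0.2004, 0.2396]
tool_rot: [3.141, 0.576, 3.009]
contact_force: [-5.2, -2.5, 10.0]
opening: 0.0003
tilt 33.0 side -0.4 yaw(jaw along) 0.8 tip [ 96.5 115.   90.3] low corner [ 88.6 115.1  85.2]
front face at z231: along 49.9 F [-5.2 -2.5 10. ] t 9.85 0.0002679905378281934 [ 0.28  0.53  1.83 -0.75  0.33 -0.49]
```

```bash
python3 -m creep '[[[2,-0.5,-7,0.14,1.2,0],[2,-0.5,-7,0.14,1.2,0]]]' 1 40; python3 tilt.py;  python3 -m creep '[[[0,0,-6,0,0,0]]]' 1 40; python3 tilt.py
```

```text
time: 10.02
tool_pos: [0.5297, 0.1997, 0.2288]
tool_rot: [3.141, 0.538, 3.009]
contact_force: [2.1, -0.7, 2.3]
opening: 0.0002
tilt 30.8 side -0.3 yaw(jaw along) 0.7 tip [ 95.7 115.2  75.9] low corner [ 87.5 115.3  71.1]
front face at z231: along 46.8 F [ 2.1 -0.7  2.3] t 10.0167 0.00023558219700829078 [ 0.28  0.55  1.81 -0.66  0.34 -0.59]
time: 10.1
tool_pos: [0.53, 0.1998, 0.2233]
tool_rot: [3.14, 0.539, 3.009]
contact_force: [-0.4, -0.5, 0.0]
opening: 0.0006
tilt 30.9 side -0.3 yaw(jaw along) 0.7 tip [ 96.1 115.4  70.6] low corner [ 87.9 115.5  65.7]
front face at z231: along 43.9 F [-0.4 -0.5  0. ] t 10.1 0.0006157873706658719 [ 0.28  0.56  1.82 -0.68  0.33 -0.56]
```

```bash
python3 -m creep '[[[0,0,-3,0,0,0]]]' 1 40; python3 tilt.py;  python3 -m creep '[[[0,0,-2,0,0,0]]]' 1 40; python3 tilt.py
```

```text
time: 10.18
tool_pos: [0.5297, 0.1999, 0.2201]
tool_rot: [3.14, 0.539, 3.009]
contact_force: [-3.0, -1.6, 9.7]
opening: 0.0008
tilt 30.9 side -0.3 yaw(jaw along) 0.7 tip [ 95.9 115.5  67.4] low corner [ 87.7 115.6  62.5]
front face at z231: along 41.7 F [-3.  -1.6  9.7] t 10.1833 0.0008095013304334046 [ 0.28  0.57  1.82 -0.7   0.32 -0.54]
time: 10.27
tool_pos: [0.5298, 0.2, 0.2192]
tool_rot: [3.14, 0.542, 3.009]
contact_force: [-11.6, -3.5, 25.0]
opening: 0.0001
tilt 31.0 side -0.3 yaw(jaw along) 0.7 tip [ 96.3 115.6  66.7] low corner [ 88.1 115.7  61.8]
front face at z231: along 41.1 F [-11.6  -3.5  25. ] t 10.2667 0.00013645292373923518 [ 0.28  0.57  1.82 -0.71  0.32 -0.53]
```

```bash
python3 -m creep '[[[-2,0,5,0,0,0],[-15,2,8,0,0,0],[-30,4,15,0,0,0],[-35,4,15,0,0,0],[-35,4,20,0,0,0]]]' 1 40; python3 -m creep '[[[-25,3,25,0,0,0],[0,0,0,0,0,0],[0,0,0,0,0,0]]]' 1 40; python3 tilt.py
python3 - <<'E'
from h import *
im=viewer.read_camera('side'); cv2.imwrite('pics/s6.png',cv2.resize(im[120:250,270:400],None,fx=4.5,fy=4.5,interpolation=cv2.INTER_CUBIC))
cv2.imwrite('pics/top6.png',viewer.read_camera('top'))
a=cv2.imread('pics/top0.png').astype(int);b=cv2.imread('pics/top6.png').astype(int)
print([ (n,int(np.abs(a-b)[v-12:v+12,u-12:u+12].mean())) for n,u,v in (('sq',431,147),('amb',383,130),('beak',204,205),('wash',182,165),('tip',228,261),('green',375,220),('scan',460,230))])
E
```

```text
time: 10.68
tool_pos: [0.4113, 0.2133, 0.2803]
tool_rot: [-3.141, 0.54, 3.008]
contact_force: [-0.4, 0.4, 0.3]
opening: 0.0004
time: 10.93
tool_pos: [0.3782, 0.2167, 0.3079]
tool_rot: [-3.14, 0.541, 3.012]
contact_force: [0.5, -0.1, 0.0]
opening: 0.001
tilt 31.0 side -0.4 yaw(jaw along) 0.6 tip [-56.3 114.  155.4] low corner [-64.5 114.1 150.5]
front face at z231: along -58.0 F [ 0.5 -0.1  0. ] t 10.9333 0.000953209601683211 [ 0.43  0.24  2.06 -0.66  0.46 -0.46]
[('sq', 1), ('amb', 2), ('beak', 1), ('wash', 1), ('tip', 23), ('green', 1), ('scan', 1)]
```

View pics/s6.png

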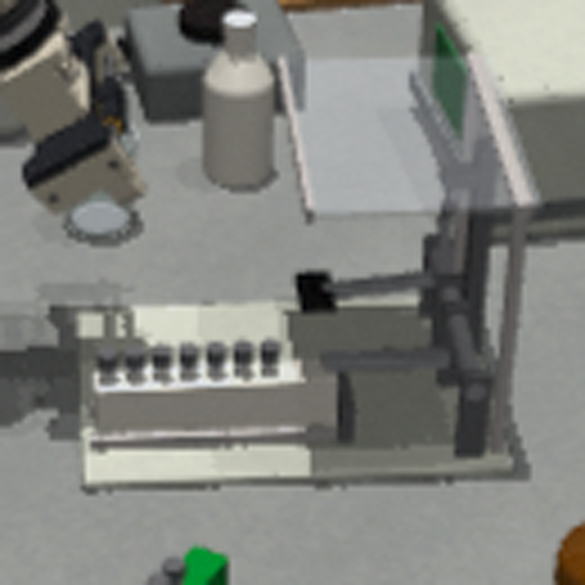

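The side crop shows the lever down and holding by itself: pad level at (315,290), claw arm lying over the rack's ledge at (330,358). The rack is upright and against the backstop. The tip box region changed between the top views, so I'm checking whether that is only the arm's shadow.

```bash
python3 - <<'E'
import cv2,numpy as np
a,b=[cv2.resize(cv2.imread(f'pics/top{i}.png')[120:300,170:330],None,fx=2.4,fy=2.4,interpolation=cv2.INTER_CUBIC) for i in (0,6)]
cv2.imwrite('pics/cmp.png',np.hstack([a,b]))
E
```

```text
(no output)
```

View pics/cmp.png

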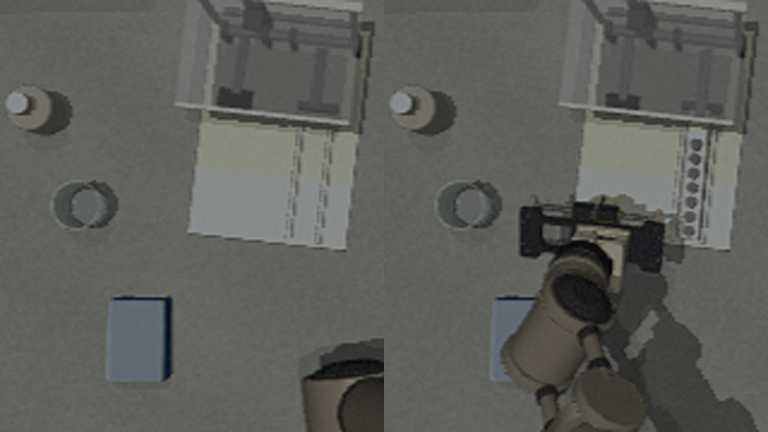

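The tip box's visible corner is at (491,298) against (107,298)+384, so it hasn't moved; the forearm is only above it. The rack sits in the lane. I'm handing in.

```bash
python3 -c "
from cell import robot
s=robot.observe(); print(s['contact_force'],s['time']); print(robot.hand_in())"
```

```text
[ 0.42472083  0.10904344 -0.46294356] 11.0333
the job is handed in; nothing more can be done
None
```

The rack is home in the dock and clamped, and I handed the job in at about 11 s with the arm clear and the contact force near zero.

- **Rack:** I loaded the white single-row rack bare end first. It sat flat on the plate between the rails; the foot height matched the plate, not a rail. It met the backstop at the expected position with about 10 N.
- **Lever:** I pressed it with the gripper tilted 38°, easing to 31° as the lever went down. The resistance dropped to zero as the detent snapped, and then I met the rigid stop at 25 N. After I backed off, the side picture showed the pad still down, the claw over the ledge and the rack upright.
- **Bystanders:** The square rack, both bottles, the beaker and the scanner, as well as the green rack, look unchanged in the top view. The tip box differed only because the forearm partly covers it; its visible corner has not moved.
- **Not fully clean:** Setting the rack down on the plate briefly reached about 51 N at the wrist, through the rack. Joint 4 touched its −1.00 limit reading (rounded to two decimals) as I made contact with the pad. I found no other disagreement.

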